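# Set the regulator clock by its minute hand

### The job

The clock lying face up on the bench must be set to the hour: with a closed fingertip against the broad outer blade of its long minute hand, follow the minute track clockwise and push the hand slowly and lightly round until it points at twelve (the doubled hour mark), to within one minute mark and never overrunning it by more than that. Keep the fingertip against the blade all the way; touch the hand only on its blade, not on its thin stem; never pinch, flick or turn the hand backwards and do not press hard on it or the dial. Leave the clock and all the things on and around it where they are.

Things in the scene. Friction and masses are not known exactly. Their poses are not given: they have to be found in the camera images.
- clock: Wall clock (1.1 to 1.7 kg, loose) lying face up: aluminium disc 240 mm across. Origin at the centre of its underside, z up. White dial 220 mm across, 30 mm above the underside; the rim is 10 mm wide, 36 mm high. Twelve (two parallel bars; other hours have one) lies along +x, three along -y, six along -x, nine along +y. Marks and the hour sub-dial on the six side are flat, under 4 mm.
- dial_center (a point): Point on the dial's surface on the axis of the minute hand; axes as the clock's. The hand's hub here is 18 mm wide, its top 18 mm above the dial.
- twelve (a point): Point on the dial's surface between the two bars of the twelve mark, 95 mm from dial_center.
- minute_hand (a joint): Angle of the minute hand in rad, growing clockwise seen from above: 0 is twelve, pi six, 3pi/2 nine, and 2pi = 6.283 twelve again, the target (a minute is 0.105). In the clock's frame it points along (cos q, -sin q). Starts at 2.6 to 4.2; end stops at 0 and 6.75. Friction keeps it where it is left; about 0.9 N at the blade moves it.
- blade: Broad outer part of the minute hand, dark steel: 44 mm long (48 to 92 mm from the axis), 12 mm wide, 4 mm thick, edges rounded; its underside 9 mm and its top 13 mm above the dial. Origin at the centre of its underside, 70 mm from the axis; x points outward along the hand, z up.
- stem: Thin inner part of the minute hand, 5 mm wide, 3 mm thick, from the hub to the blade (to 48 mm from the axis), with a short tail, 28 mm from the axis, on the other side. Not to be touched. Origin on the axis, 9 mm above the dial; x points outward along the hand.
- loupe: Bystander: black eyeglass with a metal rim, 31 mm across, 28 mm tall, standing on the dial between one and two o'clock, about 66 mm from the axis. Origin at its underside.
- tin: Bystander: small round metal tin, 24 mm across, 12 mm tall, on the dial near three o'clock, about 78 mm from the axis. Origin at its underside.
- watch_stand: Bystander: wristwatch on a round black and white stand, 90 mm across, about 55 mm tall, on the bench to the left. Origin at its underside.
- movement: Bystander: watch movement on a round white holder, 44 mm across, 23 mm tall, on the bench to the left. Origin at its underside.
- tweezers: Bystander: steel tweezers, 125 mm long, 6 mm high, lying on the bench to the right. Origin at its underside.
- screwdriver: Bystander: screwdriver, 130 mm long, lying on the bench to the right. Origin at its underside.
- oil_bottle: Bystander: small amber bottle, 32 mm across, 55 mm tall, on the bench to the right. Origin at its underside.

How it is judged (in metres and radians):
On the way, in this order (a step that is already met when the one before it is completed fails the run):
1. with a fingertip on the blade, the hand passes nine o'clock (value of joint minute_hand between 4.45 and 4.85 rad and contact force between the fingers and blade above 0.05 N).
2. with a fingertip on the blade, the hand passes ten o'clock (value of joint minute_hand between 5.05 and 5.4 rad and contact force between the fingers and blade above 0.05 N).
3. with a fingertip on the blade, the hand passes eleven o'clock (value of joint minute_hand between 5.6 and 5.9 rad and contact force between the fingers and blade above 0.05 N).
4. with a fingertip on the blade, the hand passes the last minutes before twelve (value of joint minute_hand between 6 and 6.25 rad and contact force between the fingers and blade above 0.05 N).
At the end, for the whole second after the job is handed in: The minute hand rests at twelve within one minute mark (0.105 rad), the clock has moved less than 12 mm and lies flat, and every bystander is within 15 mm of where it was (value of joint minute_hand between 6.178 and 6.388 rad and velocity of joint minute_hand between -0.05 and 0.05 rad/s and distance of clock from where it was at the start of the episode below 0.012 m and linear speed of clock below 0.01 m/s and angle between clock's own z axis and vertical below 0.05 rad and distance of each of loupe, tin, watch_stand, movement, tweezers, screwdriver, oil_bottle from where it was at the start of the episode below 0.015 m); the robot touches nothing.
It fails at once if the hand runs past twelve by more than 0.14 rad, or is flicked (faster than 3 rad/s) (value of joint minute_hand above 6.423 rad or velocity of joint minute_hand above 3 rad/s).
It fails at once if the hand is turned backwards (anticlockwise faster than 0.6 rad/s, or below 2.45 rad) (velocity of joint minute_hand below -0.6 rad/s or value of joint minute_hand below 2.45 rad).
It fails at once if the blade is pinched or pressed with more than 15 N, its stem touched with more than 0.5 N, or the clock pressed with more than 20 N (contact force between the fingers and blade above 15 N or contact force between the fingers and stem above 0.5 N or contact force between the arm and clock above 20 N).
It fails at once if the clock is shoved or lifted by more than 12 mm (distance of clock from where it was at the start of the episode above 0.012 m).
It fails at once if a bystander is moved by more than 15 mm (distance of any of loupe, tin, watch_stand, movement, tweezers, screwdriver, oil_bottle from where it was at the start of the episode above 0.015 m).
It also fails if it takes over 54 s, if anything falls off the work surface, if the arm or the gripper's body presses on something with over 40 N, if the wrist force passes 120 N, or if a joint passes its speed limit or range.

### The arm

A 6-joint arm with a two-finger parallel gripper is mounted at the origin on the work surface. World frame = base frame: x ahead of the robot, y to its left, z up, the work surface at z = 0. Lengths are in mm, angles in rad, forces in N, time in s.
With the tool pointing down it reaches from about 225 to 875 mm from the base axis. Payload 3.4 kg.
Tool frame: the origin (TCP) lies between the finger pads; the fingertips stand 19 mm ahead of it and the grasp point (between the pads) is the TCP (ctrl.tip_extent is the distance from the TCP to the fingertips, in mm); z points along the fingers, y is the line along which they close (so a half turn about z gives the same grasp; the last joint's range is limited). The gripper opens to 85 mm and grips with 20 to 120 N. Pads are 22 mm wide; open, the fingers measure 114 mm over their backs; the gripper's body (76 mm by 85 mm) begins 54 mm behind the grasp point. The pads swing forward as they close: fully open they stand 13 mm farther back than shut.
Start: joints at [-0.121, 0.276, 1.505, -0, 1.361, -0.121], TCP at [575.031, -0.009, 250.328] pointing down, gripper open.
Joint ranges: [-2.89, 2.89], [-0.75, 2.08], [0.22, 2.7], [-1.18, 4.32], [0.11, 2.71], [-2.7, 2.7]. Speed limits (rad/s): [2.57, 2.57, 3.14, 3.14, 3.14, 3.14].

### API

Orientations are given as a unit quaternion [x, y, z, w].
In Python, from cell import ctrl, cams gives the robot as it stands. The module is installed in compiled form; this text tells all that it offers.
- The arm moves only by the tool drive_tool, never from a script. Its argument "motion" is a list of rows, each a list of 6 numbers: the shift along the tool's x, y, z each as a share of 25 mm, from -1 to 1, then the turn, a rotation vector about the tool's x, y, z each as a share of 1.5 rad, from -1 to 1. A call has 1 to 20 rows; each row shifts and turns the commanded pose from where the row before left it, along the tool's axes as they then stand; what a row does not reach is not made up. A row lasts 1/10 s, in which the tool goes at most 50 mm and 8.59 degrees, less where a joint would pass 70% of its speed; a pose out of reach is approached as far as the arm can. A call with a number of a shift or a turn outside -1 to 1 is refused whole. A call with a gripper value outside its range is refused whole. "fingers" is the closure, from 0 (fully open) to 1 (shut), set as the call begins (left out, the last holds). The fingers move at their own pace and stop on an object; "newtons" is the grip in N (left out, the last holds). Time passes only in rows, so rows that do not move let the fingers close. It gives the time, the measured TCP pose, the force, the opening and the grip force at its end, in the units of the state.
- ctrl.observe(): the state, without advancing time (a new reading comes with each control period).
- cams.get_image(name): name is "scene" or "side" or "wrist"; returns a dict with "pixels" (400x640x3 uint8, red, green, blue), "fx", "fy", "cx", "cy" (pixels), "position" and "orientation" of the camera in the world; the wrist camera has in their place "tool_from_camera" (4x4, takes a point from camera to tool coordinates, whose origin is the TCP and whose axes are the flange's). Camera axes: x right, y down, z forward; pixel columns grow to the right and rows downward; lengths in mm; the calibration is good to about 2 mm. A picture is of the moment at which its call begins: read the wrist's pose just before it. There is no depth.
- ctrl.sign_off(): hands the job in; it is judged then, once.
Trained networks look in a picture, given as the dict that the camera call returned (one of the last four; its "shot" number tells which), for a name from the list of things; names that differ only in an ending like _2 or _b are one class to them, and where a whole thing is asked for, a point or a joint stands for the part that bears it (a point fixed in the world has none). Each returns a list of dicts, best first, with "p" (0 to 1); they miss things now and then, are a little off and sometimes report something else, mostly with a low value. They report only what shows in the picture. A call takes as long as a camera call.
- cams.search_frame(picture, query): "centre" ([x, y, z] in mm, in world coordinates, good to about 4 mm: the middle of the surface that is visible of it).
- cams.spot_point(picture, query): "centre" ([x, y, z] in mm, in world coordinates, good to about 4 mm: a listed point, or the origin of a listed thing).
The state is a dict: "clock": time; "joint_pos": joint angles; "qd": joint speeds; "joint_efforts": joint torques, N m; "ee_pos": TCP position; "orientation": TCP orientation; "force": force on the tool from outside, world axes, zero at the start; "torque": the same for the moment, N m; "gripper_width": finger opening in mm; "gripper_force": force on a finger pad.
Only numpy, scipy, OpenCV 4.12 (cv2) and the standard library are available. Lean on these libraries where they do the work, as an engineer would, in place of code of your own. Each camera call takes 0.05 s, during which the arm holds its last target. There are 200 camera calls.

## Working session

There is one attempt and no reset: what is moved stays moved. The work goes in short steps, Python scripts to look and compute and a tool call to move; the robot and the scene stay as the last step left them, time stands still between calls to the robot, and variables do not carry over. Pictures are saved under pics/ and viewed, at most 10 in all, crops included, and the job is handed in when it is done.

Besides the shell and the picture viewer there is one more tool, called after "Call:" in YAML: its name, and indented under it one key for each argument. drive_tool: Moves the arm, as the interface text tells. Shift numbers are shares of 25 mm and turn numbers shares of 1.5 rad, none past 1 either way. Its arguments: {"type":"object","properties":{"motion":{"type":"array"},"fingers":{"type":"number"},"newtons":{"type":"number"}},"required":["motion"]}

```bash
mkdir -p pics
python3 - <<'E'
from cell import ctrl,cams
import cv2,numpy as np
s=ctrl.observe();print(s['clock'],s['ee_pos'],s['orientation'],s['gripper_width'])
for n in ['scene','wrist']:
    p=cams.get_image(n);cv2.imwrite(f'pics/{n}0.png',p['pixels'][:,:,::-1])
    print(n,{k:v for k,v in p.items() if k!='pixels'})
    for q in ['dial_center','twelve','blade','stem','loupe','tin','clock']:
        r=cams.spot_point(p,q)[:2];print(q,[(np.round(a['centre'],1),round(a['p'],2)) for a in r])
E
```

```text
0.0 [5.74503751e+02 5.12338486e-02 2.49406767e+02] [ 7.07109329e-01  7.07103602e-01 -5.87348655e-04 -7.40375564e-04] 85.40054149601089
scene {'fx': 392.1457230476707, 'fy': 392.1457230476707, 'cx': 320.7670963637801, 'cy': 197.5088449866297, 'position': array([1421.81872089,  204.88225242,  715.52712583]), 'orientation': array([ 0.54577453,  0.71691166, -0.34065693, -0.26855293]), 'shot': 1}
dial_center [(array([523.1, -34.2,  28.6]), 0.76)]
twelve [(array([613.6, -45.1,  26.2]), 0.9)]
blade [(array([455.9, -29. ,  36.7]), 0.38)]
stem [(array([525.9, -35.9,  37. ]), 0.52)]
loupe [(array([568.1, -85.9,  30.6]), 0.42), (array([454.1, -26.3,  39.9]), 0.29)]
tin [(array([ 531. , -117.4,   29.2]), 0.57)]
clock [(array([523.1, -39.8,  -0.6]), 0.9)]
wrist {'fx': 314.5425727783105, 'fy': 314.5425727783105, 'cx': 322.7802704438904, 'cy': 196.5407376992864, 'tool_from_camera': array([[-6.63217780e-04, -9.56953732e-01, -2.90239756e-01,
         7.51255252e+01],
       [ 9.99999722e-01, -5.35335654e-04, -5.20005066e-04,
         9.40279316e-01],
       [ 3.42245099e-04, -2.90240020e-01,  9.56953820e-01,
        -1.23427320e+02],
       [ 0.00000000e+00,  0.00000000e+00,  0.00000000e+00,
         1.00000000e+00]]), 'shot': 2}
dial_center [(array([528.3, -34.4,  31.1]), 0.74), (array([524.3, -35.2,  35.7]), 0.19)]
twelve [(array([615.3, -41.3,  28. ]), 0.89)]
blade [(array([456.3, -24.1,  41.3]), 0.9)]
stem [(array([523.9, -37.9,  34.9]), 0.67), (array([ 530.5, -115.9,   31. ]), 0.24)]
loupe [(array([563.8, -81.8,  27.8]), 0.64)]
tin [(array([ 530.3, -117.7,   31.8]), 0.93), (array([526. , -33.6,  34.4]), 0.53)]
clock [(array([523.7, -35.8,  -1.7]), 0.94)]
```

View pics/wrist0.png

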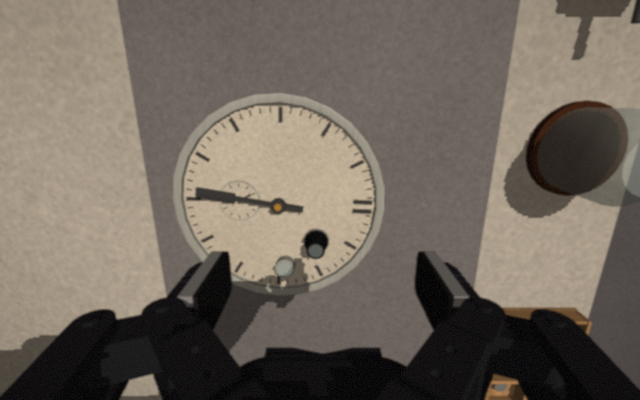

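View pics/scene0.png

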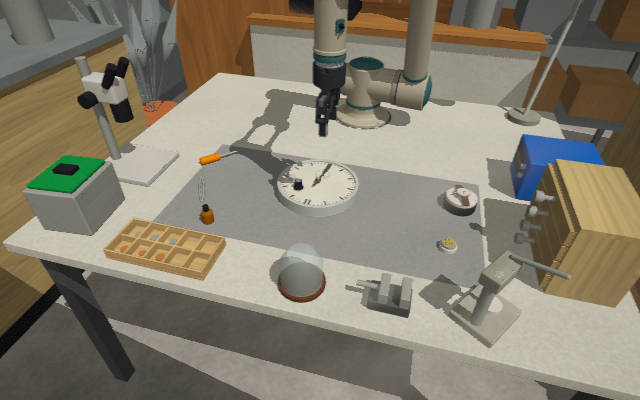

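The wrist view shows the clock with its hub near (278,207), the minute hand's tip near (197,191) (just past six) and twelve near (362,207). The loupe is at (316,243) and the tin at (285,267). The scene view agrees.

```bash
cat > h.py <<'E'
import numpy as np
from scipy.spatial.transform import Rotation as R
def ray(p,uv,z,s=None):
    if 'position' in p: o=np.array(p['position']);M=R.from_quat(p['orientation']).as_matrix()
    else:
        T=np.eye(4);T[:3,:3]=R.from_quat(s['orientation']).as_matrix();T[:3,3]=s['ee_pos'];T=T@p['tool_from_camera'];o=T[:3,3];M=T[:3,:3]
    d=M@[(uv[0]-p['cx'])/p['fx'],(uv[1]-p['cy'])/p['fy'],1]
    return (o+d*(z-o[2])/d[2])[:2]
E
python3 - <<'E'
from h import *
from cell import ctrl,cams
import cv2
s=ctrl.observe();p=cams.get_image('wrist');f=lambda u,v,z:ray(p,(u,v),z,s)
h=f(278,207,48);print('hub',h,ctrl.tip_extent)
L,Rr,T=f(183,195,30),f(375,195,30),f(278,100,30)
t=f(362,206.5,30);print('12',t)
b1,b2=f(197,191.5,43),f(235,197.5,43);print('blade',b1,b2,np.linalg.norm(b1-h),np.linalg.norm(b2-h))
a=lambda v:np.arctan2(-v[1],v[0])
print('a12',a(t-h),'q',(a(b1-h)-a(t-h))%6.2832)
g=cv2.cvtColor(p['pixels'],cv2.COLOR_RGB2GRAY)
cv2.imwrite('pics/z.png',cv2.resize(p['pixels'][85:305,165:395,::-1],None,fx=2.6,fy=2.6,interpolation=cv2.INTER_CUBIC))
E
```

```text
hub [526.86397847 -35.60313418] 19.0
12 [621.05187549 -41.16779326]
blade [438.26522223 -19.35664024] [479.26946203 -26.2441684 ] 90.07601330900988 48.50596082937146
a12 0.05901180842334825 q 3.2639523153562315
```

View pics/z.png

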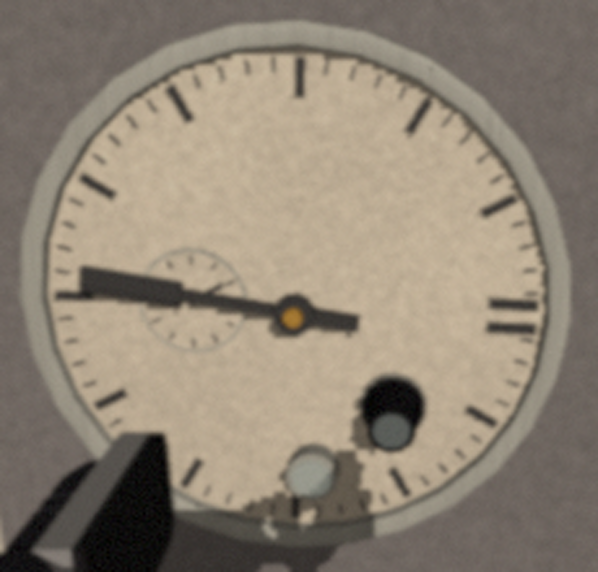

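Call:
drive_tool:
  motion:
    - [-0.311,-0.579,0.5,0,0,0]
    - [-0.311,-0.579,0.5,0,0,0]
    - [-0.311,-0.579,0.5,0,0,0]
    - [-0.311,-0.579,0.5,0,0,0]
    - [-0.311,-0.579,0.5,0,0,0]
    - [-0.311,-0.579,0.5,0,0,0]
    - [-0.311,-0.579,0.5,0,0,0]
    - [-0.311,-0.579,0.5,0,0,0]
    - [0,0,0,0,0,-0.0922]
    - [0,0,0,0,0,-0.0922]
    - [0,0,0,0,0,-0.0922]
    - [0,0,0,0,0,-0.0922]
    - [0,0,0,0,0,-0.0922]
    - [0,0,0,0,0,-0.0922]
    - [0,0,0,0,0,-0.0922]
    - [0,0,0,0,0,-0.0922]
    - [0,0,0,0,0,-0.0922]
    - [0,0,0,0,0,-0.0922]
    - [0,0,0,0,0,-0.0922]
    - [0,0,0,0,0,-0.0922]
  fingers: 1
  newtons: 40

```text
clock: 2.85
ee_pos: [459.4, -62.3, 150.5]
orientation: [-0.047, 0.999, -0.0, 0.0]
force: [0.4, 0.4, -0.1]
gripper_width: -0.1
gripper_force: 0.0
```

Run:
```python
from h import *
from cell import ctrl,cams
import cv2
p=cams.get_image('wrist');q=cams.get_image('side')
cv2.imwrite('pics/a.png',np.vstack([p['pixels'],q['pixels']])[:,:,::-1][:, :] [::1])
im=cv2.imread('pics/a.png');cv2.imwrite('pics/a.png',cv2.resize(im,(480,600)))
print(ctrl.observe()['ee_pos'],q['position'])
```

```text
[459.34596325 -62.23440014 150.4584388 ] [ 211.86909908 -593.52974274  598.55773071]
```

View pics/a.png

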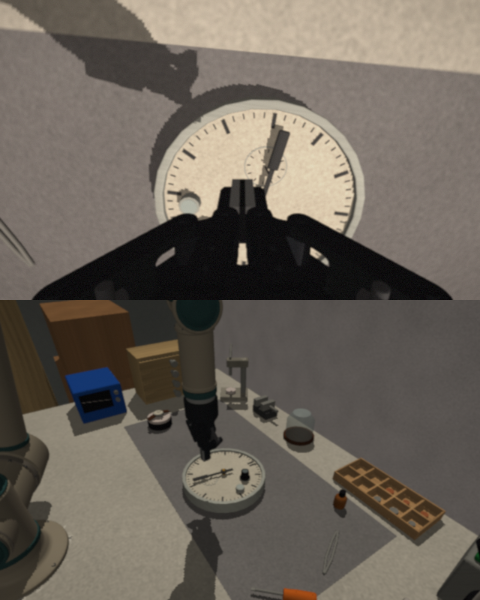

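The shut fingertips, near (240,190) in the top half, are to the left of the blade and clear of it. Next I lower them.

Call:
drive_tool:
  motion:
    - [0,0,0.5,0,0,0]
    - [0,0,0.5,0,0,0]
    - [0,0,0.5,0,0,0]
    - [0,0,0.5,0,0,0]
    - [0,0,0.5,0,0,0]
    - [0,0,0.5,0,0,0]
    - [0,0,0.3,0,0,0]
    - [0,0,0.2,0,0,0]
    - [0,0,0.16,0,0,0]
    - [0,0,0.12,0,0,0]
    - [0,0,0,0,0,0]
    - [0,0,0,0,0,0]

```text
clock: 4.15
ee_pos: [459.4, -62.3, 56.0]
orientation: [-0.044, 0.999, -0.0, 0.0]
force: [0.5, -0.1, 0.1]
gripper_width: -0.0
gripper_force: 0.0
```

Call:
drive_tool:
  motion:
    - [0.0166,0.056,0.04,0,0,0.0133]
    - [0.0166,0.056,0,0,0,0.0133]
    - [0.0166,0.056,0,0,0,0.0133]
    - [0.0166,0.056,0,0,0,0.0133]
    - [0.0166,0.056,0,0,0,0.0133]
    - [0.0166,0.056,0,0,0,0.0133]
    - [0.0166,0.056,0,0,0,0.0133]
    - [0.0166,0.056,0,0,0,0.0133]
    - [0.0166,0.056,0,0,0,0.0133]
    - [0.0166,0.056,0,0,0,0.0133]
    - [0.0166,0.056,0,0,0,0.0133]
    - [0.0166,0.056,0,0,0,0.0133]
    - [0.0166,0.056,0,0,0,0.0133]
    - [0.0166,0.056,0,0,0,0.0133]
    - [0.0166,0.056,0,0,0,0.0133]
    - [0.0166,0.056,0,0,0,0.0133]
    - [0.0166,0.056,0,0,0,0.0133]
    - [0.0166,0.056,0,0,0,0.0133]
    - [0.0166,0.056,0,0,0,0.0133]
    - [0.0166,0.056,0,0,0,0.0133]

```text
clock: 6.15
ee_pos: [454.0, -33.6, 54.9]
orientation: [0.155, 0.988, -0.0, 0.0]
force: [0.1, -0.3, 0.5]
gripper_width: 0.1
gripper_force: 0.4
```

Call:
drive_tool:
  motion:
    - [0.0166,0.056,0,0,0,0.0133]
    - [0.0166,0.056,0,0,0,0.0133]
    - [0.0166,0.056,0,0,0,0.0133]
    - [0.0166,0.056,0,0,0,0.0133]
    - [0.0166,0.056,0,0,0,0.0133]
    - [0.0166,0.056,0,0,0,0.0133]
    - [0.0166,0.056,0,0,0,0.0133]
    - [0.0166,0.056,0,0,0,0.0133]

```text
clock: 6.95
ee_pos: [455.0, -22.0, 54.9]
orientation: [0.234, 0.972, -0.0, 0.0]
force: [0.9, -1.2, 1.9]
gripper_width: 0.3
gripper_force: 0.7
```

```bash
cat >> h.py <<'E'
def look(name):
    from cell import ctrl,cams
    import cv2
    s=ctrl.observe();M=R.from_quat(s['orientation']).as_matrix();u=M[:2,0];t=M[:2,1]
    r=s['ee_pos'][:2]-np.array([526.5,-35.5])
    print(s['clock'],s['ee_pos'],'phi-a12',np.arctan2(-u[1],u[0])%6.2832-.059,'rel',r@u,r@t,'F',s['force'],s['force'][:2]@t)
    if name:
        a=cams.get_image('scene');b=cams.get_image('wrist');s2=cams.get_image('side')
        for p in (a,b,s2):
            print([(np.round(x['centre'],1),round(x['p'],2)) for x in cams.spot_point(p,'blade')[:2]])
        A=cv2.resize(a['pixels'][145:225,265:375],(550,400),interpolation=cv2.INTER_CUBIC)
        cv2.imwrite(name,np.hstack([A[:, :400],cv2.resize(b['pixels'],None,fx=.625,fy=1)])[:,:,::-1])
E
python3 -c "
from h import *;look('pics/c1.png')"
```

```text
6.95 [455.0172178  -21.99990777  54.85674429] phi-a12 3.554002329232718 rel 69.81734713175774 -20.434730549283568 F [ 0.86745345 -1.20260307  1.86495272] -0.6775057020914402
[(array([462.5,  -8.8,  39. ]), 0.56), (array([524.8, -37.8,  41.1]), 0.51)]
[(array([459.4,  -7. ,  43.4]), 0.65)]
[]
```

View pics/c1.png

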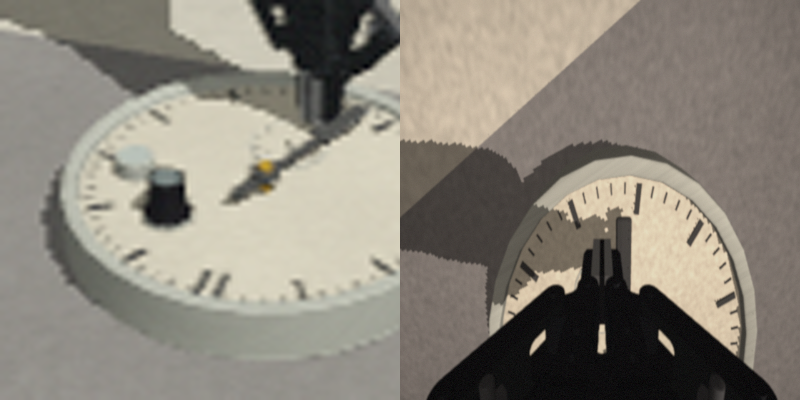

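Contact has begun: the blade sits against the right side of the closed fingers in the wrist half, near (622,240). I continue along the arc.

Call:
drive_tool:
  motion:
    - [0.0246,0.084,0,0,0,0.02]
    - [0.0246,0.084,0,0,0,0.02]
    - [0.0246,0.084,0,0,0,0.02]
    - [0.0246,0.084,0,0,0,0.02]
    - [0.0246,0.084,0,0,0,0.02]
    - [0.0246,0.084,0,0,0,0.02]
    - [0.0246,0.084,0,0,0,0.02]
    - [0.0246,0.084,0,0,0,0.02]
    - [0.0246,0.084,0,0,0,0.02]
    - [0.0246,0.084,0,0,0,0.02]
    - [0.0246,0.084,0,0,0,0.02]
    - [0.0246,0.084,0,0,0,0.02]
    - [0.0246,0.084,0,0,0,0.02]
    - [0.0246,0.084,0,0,0,0.02]
    - [0.0246,0.084,0,0,0,0.02]
    - [0.0246,0.084,0,0,0,0.02]
    - [0.0246,0.084,0,0,0,0.02]
    - [0.0246,0.084,0,0,0,0.02]
    - [0.0246,0.084,0,0,0,0.02]
    - [0.0246,0.084,0,0,0,0.02]

```text
clock: 9.25
ee_pos: [474.0, 16.2, 54.7]
orientation: [0.51, 0.86, -0.0, -0.0]
force: [0.1, -1.1, 0.9]
gripper_width: 0.2
gripper_force: 0.7
```

```bash
python3 -c "
from h import *;look('pics/c2.png')"
```

```text
9.25 [474.03518232  16.24735842  54.70299121] phi-a12 4.153524293523695 rel 70.56298953776977 -21.241693676997794 F [ 0.14392355 -1.10684134  0.92401543] -0.40421775429334866
[(array([487.4, 367.6,   1.4]), 0.56), (array([489.9,  23.6,  39.8]), 0.37)]
[(array([488.5,  22.5,  42.9]), 0.67)]
[(array([488.2,  23.1,  40.3]), 0.55), (array([661.4, 338.1,   0.9]), 0.22)]
```

Call:
drive_tool:
  motion:
    - [0.024,0.084,0,0,0,0.02]
    - [0.024,0.084,0,0,0,0.02]
    - [0.024,0.084,0,0,0,0.02]
    - [0.024,0.084,0,0,0,0.02]
    - [0.024,0.084,0,0,0,0.02]
    - [0.024,0.084,0,0,0,0.02]
    - [0.024,0.084,0,0,0,0.02]
    - [0.024,0.084,0,0,0,0.02]
    - [0.024,0.084,0,0,0,0.02]
    - [0.024,0.084,0,0,0,0.02]
    - [0.024,0.084,0,0,0,0.02]
    - [0.024,0.084,0,0,0,0.02]
    - [0.024,0.084,0,0,0,0.02]
    - [0.024,0.084,0,0,0,0.02]
    - [0.024,0.084,0,0,0,0.02]
    - [0.024,0.084,0,0,0,0.02]
    - [0.024,0.084,0,0,0,0.02]
    - [0.024,0.084,0,0,0,0.02]
    - [0.024,0.084,0,0,0,0.02]
    - [0.024,0.084,0,0,0,0.02]

```text
clock: 11.55
ee_pos: [511.7, 36.7, 54.6]
orientation: [0.742, 0.671, -0.001, -0.0]
force: [-0.2, -1.6, 0.6]
gripper_width: 0.1
gripper_force: 0.6
```

```bash
python3 -c "
from h import *;look('pics/c3.png')"
```

```text
11.55 [511.66400205  36.65386075  54.63762955] phi-a12 4.753256172446847 rel 70.3154999304438 -21.95488173759289 F [-0.16554715 -1.6257447   0.6078786 ] -0.0026568704427019545
[]
[(array([526.5,  34.1,  43. ]), 0.83)]
[(array([528.5,  35.6,  43.9]), 0.62)]
```

View pics/c3.png

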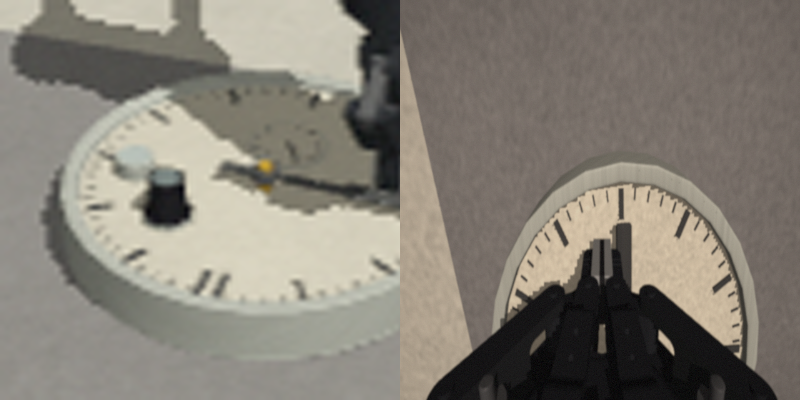

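The blade lies flat against the finger, next to the nine mark in the wrist half near (621,205), and the clock has not moved. I continue.

Call:
drive_tool:
  motion:
    - [0.024,0.084,0,0,0,0.02]
    - [0.024,0.084,0,0,0,0.02]
    - [0.024,0.084,0,0,0,0.02]
    - [0.024,0.084,0,0,0,0.02]
    - [0.024,0.084,0,0,0,0.02]
    - [0.024,0.084,0,0,0,0.02]
    - [0.024,0.084,0,0,0,0.02]
    - [0.024,0.084,0,0,0,0.02]
    - [0.024,0.084,0,0,0,0.02]
    - [0.024,0.084,0,0,0,0.02]
    - [0.024,0.084,0,0,0,0.02]
    - [0.024,0.084,0,0,0,0.02]
    - [0.024,0.084,0,0,0,0.02]
    - [0.024,0.084,0,0,0,0.02]
    - [0.024,0.084,0,0,0,0.02]
    - [0.024,0.084,0,0,0,0.02]
    - [0.024,0.084,0,0,0,0.02]
    - [0.024,0.084,0,0,0,0.02]
    - [0.024,0.084,0,0,0,0.02]
    - [0.024,0.084,0,0,0,0.02]

```text
clock: 13.85
ee_pos: [555.3, 32.2, 54.8]
orientation: [0.907, 0.421, 0.0, -0.0]
force: [0.2, -0.5, 0.1]
gripper_width: -0.3
gripper_force: 0.4
```

```bash
python3 -c "
from h import *;look('pics/c4.png')"
```

```text
13.85 [555.26172285  32.16257277  54.78474271] phi-a12 5.354961887024222 rel 70.2462715647123 -21.700732184921915 F [ 0.19643021 -0.50231088  0.12181722] 0.4742365501635875
[(array([566.6,  16.6,  40.8]), 0.55)]
[(array([563.9,  23.3,  38.7]), 0.64)]
[(array([562.9,  20.6,  37.3]), 0.58)]
```

Call:
drive_tool:
  motion:
    - [0.024,0.084,0,0,0,0.02]
    - [0.024,0.084,0,0,0,0.02]
    - [0.024,0.084,0,0,0,0.02]
    - [0.024,0.084,0,0,0,0.02]
    - [0.024,0.084,0,0,0,0.02]
    - [0.024,0.084,0,0,0,0.02]
    - [0.024,0.084,0,0,0,0.02]
    - [0.024,0.084,0,0,0,0.02]
    - [0.024,0.084,0,0,0,0.02]
    - [0.024,0.084,0,0,0,0.02]
    - [0.024,0.084,0,0,0,0.02]
    - [0.024,0.084,0,0,0,0.02]
    - [0.024,0.084,0,0,0,0.02]
    - [0.024,0.084,0,0,0,0.02]
    - [0.024,0.084,0,0,0,0.02]
    - [0.024,0.084,0,0,0,0.02]
    - [0.024,0.084,0,0,0,0.02]
    - [0.024,0.084,0,0,0,0.02]
    - [0.024,0.084,0,0,0,0.02]
    - [0.024,0.084,0,0,0,0.02]

```text
clock: 16.15
ee_pos: [588.1, 4.2, 54.9]
orientation: [0.991, 0.134, 0.0, 0.0]
force: [1.0, 0.5, -0.1]
gripper_width: 0.4
gripper_force: 0.5
```

```bash
python3 -c "
from h import *;look('pics/c5.png')"
```

```text
16.15 [588.062815     4.17426771  54.86769706] phi-a12 5.95494392283688 rel 69.89857131803618 -21.86817349601569 F [ 1.04737286  0.53577191 -0.13861325] -0.23785132156202282
[(array([589.6, -13.6,  39.5]), 0.53)]
[(array([589.3, -14.1,  41.9]), 0.93)]
[(array([589.9,  -9.9,  39. ]), 0.63), (array([ 5.246e+02, -3.800e+01,  3.000e-01]), 0.21)]
```

View pics/c5.png

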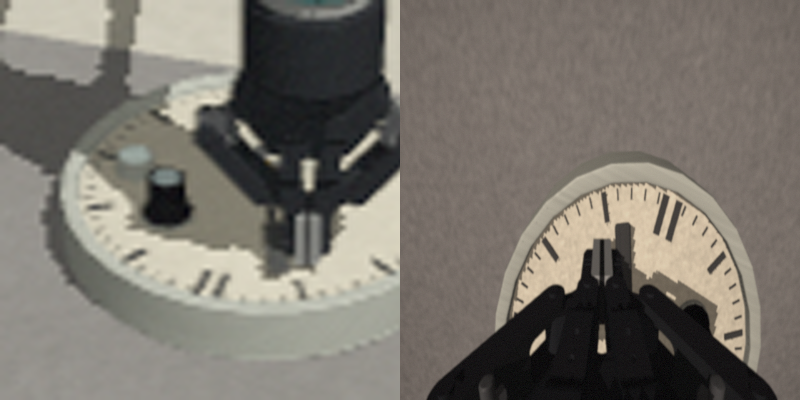

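The blade is between eleven (604,207) and twelve (668,216) in the wrist half, still against the finger.

Run:
```python
from h import *
from cell import ctrl,cams
s=ctrl.observe();p=cams.get_image('wrist')
h=np.array([526.5,-35.5]);a=lambda v:np.arctan2(-v[1],v[0])
f=lambda u,v,z:ray(p,((u-400)/.625,v),z,s)
t=f(668,216,30);b=f(624,224,43);e=f(604,207,30)
print(t,b,e,np.linalg.norm(b-h),a(t-h),a(b-h),a(e-h),'q-2pi',a(b-h)-a(t-h))
```

```text
[620.97684877 -40.86162244] [612.00991913  -5.20785939] [611.79238146   9.92541464] 90.71692263000735 0.05668984162299521 -0.3404585981158687 -0.48937427395099414 q-2pi -0.39714843973886393
```

Call:
drive_tool:
  motion:
    - [0.0166,0.056,0,0,0,0.0133]
    - [0.0166,0.056,0,0,0,0.0133]
    - [0.0166,0.056,0,0,0,0.0133]
    - [0.0166,0.056,0,0,0,0.0133]
    - [0.0166,0.056,0,0,0,0.0133]
    - [0.0166,0.056,0,0,0,0.0133]
    - [0.0166,0.056,0,0,0,0.0133]
    - [0.0166,0.056,0,0,0,0.0133]
    - [0.0166,0.056,0,0,0,0.0133]
    - [0.0166,0.056,0,0,0,0.0133]
    - [0.0166,0.056,0,0,0,0.0133]
    - [0.0166,0.056,0,0,0,0.0133]
    - [0.0166,0.056,0,0,0,0.0133]
    - [0.0166,0.056,0,0,0,0.0133]
    - [0.0166,0.056,0,0,0,0.0133]
    - [0.0166,0.056,0,0,0,0.0133]
    - [0.0083,0.028,0,0,0,0.0067]
    - [0,0,0,0,0,0]

```text
clock: 18.3
ee_pos: [597.4, -17.9, 54.9]
orientation: [1.0, -0.029, 0.0, 0.0]
force: [-0.1, 1.0, 0.9]
gripper_width: -0.1
gripper_force: 0.2
```

```bash
python3 -c "
from h import *;look('pics/c6.png')"
```

```text
18.3 [597.43494002 -17.90738333  54.88827527] phi-a12 -0.001089450014986483 rel 69.79779521819181 -21.66871402039787 F [-0.12630311  0.99159002  0.85137194] -0.9826175642565935
[(array([593.9, -37.6,  35.8]), 0.36)]
[(array([596.1, -35.5,  41.4]), 0.77)]
[(array([592.9, -33.6,  43.1]), 0.39)]
```

View pics/c6.png

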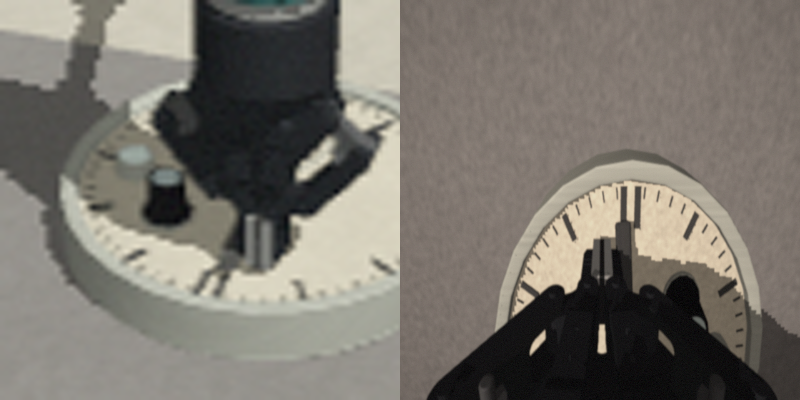

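The hand nearly points at twelve: its tip is at (625,222) and the middle of the doubled mark at (631,205) in the wrist half. About 0.06 rad remains.

Call:
drive_tool:
  motion:
    - [0.0083,0.028,0,0,0,0.0067]
    - [0.0083,0.028,0,0,0,0.0067]
    - [0.0083,0.028,0,0,0,0.0067]
    - [0.0083,0.028,0,0,0,0.0067]
    - [0.0083,0.028,0,0,0,0.0067]
    - [0.0083,0.028,0,0,0,0.0067]
    - [0,0,0,0,0,0]
    - [0,0,0,0,0,0]

```text
clock: 19.4
ee_pos: [598.2, -22.1, 54.8]
orientation: [0.998, -0.059, 0.0, 0.0]
force: [0.9, 0.5, 0.3]
gripper_width: -0.2
gripper_force: 0.3
```

Call:
drive_tool:
  motion:
    - [0,-0.05,0,0,0,0]
    - [0,-0.2,0,0,0,0]
    - [0,-0.3,0,0,0,0]
    - [0,-0.2,0,0,0,0]
    - [0,0,-0.2,0,0,0]
    - [0,0,-0.5,0,0,0]
    - [0,0,-0.8,0,0,0]
    - [0,0,-1,0,0,0]
    - [0,0,-1,0,0,0]
    - [0,0,-1,0,0,0]
    - [0,0,-1,0,0,0]
    - [0,0,-1,0,0,0]
    - [0,0,-0.5,0,0,0]
    - [0,0,0,0,0,0]
    - [0,0,0,0,0,0]

```text
clock: 20.9
ee_pos: [599.9, -3.4, 229.4]
orientation: [0.998, -0.059, -0.0, 0.0]
force: [-0.4, -0.3, -0.6]
gripper_width: 0.1
gripper_force: 0.0
```

```bash
python3 -c "
from h import *;look('pics/c7.png')"
```

```text
20.9 [599.91588573  -3.40880651 229.40767883] phi-a12 0.058815549098587966 rel 69.13483204764418 -40.4982643648748 F [-0.38323292 -0.27226035 -0.55376939] 0.31541938675958814
[(array([594.8, -40.5,  38.9]), 0.5)]
[(array([594.2, -39.4,  42.5]), 0.68)]
[(array([593.9, -37.6,  39.7]), 0.39)]
```

View pics/c7.png

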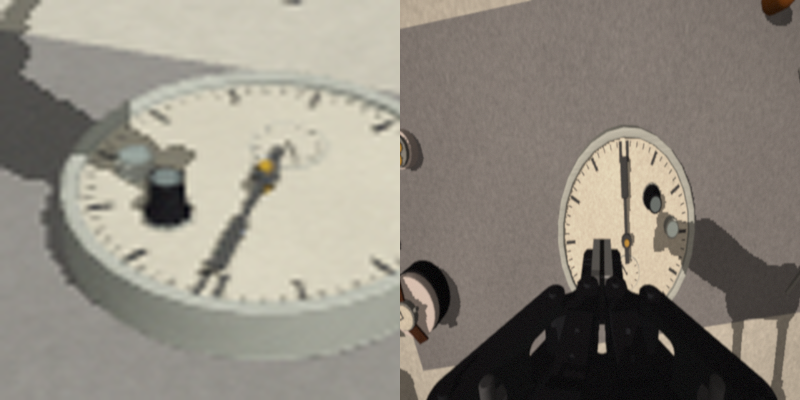

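The blade points between the two bars of the twelve mark in both views, near (210,280) and (625,147). The bystanders are in place and the arm is clear.

```bash
python3 -c "
from cell import ctrl;print(ctrl.sign_off())"
```

```text
the job is handed in; nothing more can be done
None
```

I pushed the minute hand by its blade clockwise to twelve; the last pictures show it between the two bars, the bystanders in place and the arm clear. The job was handed in at about 21 s, and sign-off gave no verdict.

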